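Clamp the tube rack in the mixer

ROBOT

A 6-joint arm with a two-finger parallel gripper is mounted at the origin on the work surface. World frame = base frame: x ahead of the robot, y to its left, z up, the work surface at z = 0. Lengths are in mm, angles in rad, forces in N, time in s.
With the tool pointing down it reaches from about 350 to 975 mm from the base axis. Payload 7.1 kg.
Tool frame: the origin (TCP) lies on the front face of the gripper's body, between the roots of the fingers; the fingertips stand 80 mm ahead of it and the grasp point (between the pads) lies 61 mm ahead of it; z points along the fingers, y is the line along which they close (so a half turn about z gives the same grasp; the last joint's range is limited). The gripper opens to 88 mm and grips with 3 to 60 N. Pads are 20 mm wide; open, the fingers measure 115 mm over their backs; the gripper's body (75 mm by 178 mm) begins 61 mm behind the grasp point.
Start: joints at [-1.163, 0.423, 1.63, -0, 1.089, -0.019], TCP at [258.74, -568.91, 302.675] pointing down, gripper open.
Joint ranges: [-3, 3], [-0.9, 2.11], [0.09, 2.58], [-1.31, 4.45], [0.11, 2.69], [-2.54, 2.54]. Speed limits (rad/s): [2.39, 2.39, 3.01, 3.14, 3.14, 3.14].

INTERFACE

Orientations are given as a rotation vector (axis times angle).
In Python, from workcell import readout, vision, close_job gives the robot as it stands.
- The arm moves only by the tool servo_tool, never from a script. Its argument "plan" is a list that holds one entry, the list of rows, each a list of 7 numbers: the gripper command: -1 is fully open, 1 is shut, values between are in proportion, then the shift along the world's x, y, z in units of 40 mm (1.0 is 40 mm), then the turn, a rotation vector about the world's x, y, z in units of 5 degrees (1.0 is 5 degrees). A call has 1 to 5 rows; each row shifts and turns the commanded pose from where the row before left it; what a row does not reach is not made up. A row lasts 1/12 s, in which the tool goes at most 41.7 mm and 7.16 degrees, less where a joint would pass 70% of its speed; a pose out of reach is approached as far as the arm can. A call is refused whole if a number of a shift passes 1 or a number of a turn 1, either way. A call with a gripper value outside its range is refused whole. The fingers move at their own pace and stop on an object; the grip force is fixed at half the most. Time passes only in rows, so rows that do not move let the fingers close. It gives the time, the measured TCP pose, the force, the opening and the grip force at its end, in the units of the state.
- readout.get_obs(): the state, without advancing time (a new reading comes with each control period).
- vision.get_image(name): name is "scene" or "top" or "wrist"; returns the picture (480x640x3 uint8, red, green, blue); there is no depth.
- vision.camera_params(name): a dict with "fx", "fy", "cx", "cy" (pixels), "rvec" (rotation vector, rad) and "tvec" (3), from world to camera coordinates, as OpenCV has them; the wrist camera has in their place "hand_eye" (4x4, takes a point from camera to tool coordinates, whose origin is the TCP and whose axes are the flange's). Camera axes: x right, y down, z forward; pixel columns grow to the right and rows downward; lengths in mm; the calibration is good to about 2 mm. A picture is of the moment at which its call begins: read the wrist's pose just before it. camera_params takes no time and is no camera call.
- close_job(): hands the job in; it is judged then, once.
The state is a dict: "t": time; "qpos": joint angles; "qvel": joint speeds; "joint_torque": joint torques, N m; "ee_pos": TCP position; "orientation": TCP orientation; "ft_force": force on the tool from outside, world axes, zero at the start; "moment": the same for the moment, N m; "width": finger opening in mm; "grasp_force": force on a finger pad.
Only numpy, scipy, OpenCV 4.12 (cv2) and the standard library are available. Lean on these libraries where they do the work, as an engineer would, in place of code of your own. Each camera call takes 0.05 s, during which the arm holds its last target. There are 200 camera calls.

TASK

Get the tube rack ready for mixing: on the mixer's deck, push the white rack of red-capped tubes along the deck until its end is fully home against the end stop, and only then push the red clamp lever over past its dead point so that it snaps into lock and clamps the rack against the long fence. Only push, with the fingers: do not pick up or tip the rack, and leave the carton, the tip box and the jar alone.

Things in the scene. Friction and masses are not known exactly. Their poses are not given: they have to be found in the camera images.
- mixer: Heavy bench-top rack mixer, fixed: blue base, grey deck 256 (x) x 346 mm (y), deck top 70 mm above the bench. Origin: centre of its underside. Its x axis points across the deck from the clamp (near the robot) to the long fence, y along the deck to the end stop, z up. The deck on the rack's -y side is clear.
- fence (a point): Top edge of the long steel fence's inner face, at x = +55, y = +10, z = +106 mm in the mixer's frame. The fence runs along the mixer's y from -159 to +91 mm and stands 36 mm above the deck.
- end_stop (a point): Top edge of the steel end stop's inner face, at x = +23, y = +85, z = +106 mm in the mixer's frame. The stop runs along the mixer's x from -28 to +67 mm and stands 36 mm above the deck.
- rack_home (a point): Point on the deck top, at x = +23, y = +10, z = +70 mm in the mixer's frame, same axes: where the rack's origin lies when the rack is fully home against the end stop and clamped against the fence.
- rack: White tube rack, loose on the deck, eight red-capped tubes fixed in it, about 0.4 kg. 64 (x) x 150 (y) x 60 mm high, flat end panels; caps rise to 78 mm above its foot, within 22 mm of its middle in x and 47 in y. Origin: centre of underside; axes as the mixer's within 1 degree. Starts 30 to 65 mm short of the end stop and 4 to 9 mm off the fence (the clamp closes that gap). Slides on the deck.
- lever_pivot (a point): Pivot of the clamp lever, at x = -75, y = +10, z = +100 mm in the mixer's frame (30 mm above the deck); its axis runs along the mixer's y. The clamp's dark steel bracket around it covers x = -121 to -45, y = -15 to +35 mm of the deck, up to 41 mm above it.
- clamp_lever (a joint): Lever angle (rad). 0 = open: it leans 0.5 rad from upright to the mixer's -x. Grows as it is pushed over towards +x, up to 1.1 = locked, leaning 0.6 rad the other way. Dead point at about 0.5 (upright): short of it a spring returns it to 0, beyond it the spring snaps it to 1.1 and holds it. Needs about 6 to 12 N at the tip at first, less and less towards the dead point.
- lever_tip (a point): Upper end of the clamp lever, on its centre line, 85 mm from the pivot. The lever's outer 55 mm are a red plastic grip 26 mm wide (mixer's y) and 14 mm thick; below it is a steel bar.
- clamp_pad: Black rubber pad, 20 mm across, on the clamp's plunger, 30 mm above the deck; origin: centre of its front face, which looks to the mixer's +x. At x = -28 mm in the mixer's frame when open; as the lever locks it comes forward about 19 mm, slides the rack to the fence and presses it there with about 10 N (sprung).
- carton: White and red cardboard carton on the bench, 50 x 70 x 90 mm high, bystander. Origin: centre of its underside.
- tip_box: Blue pipette-tip box with clear top on the bench, 80 x 115 x 64 mm high, bystander. Origin: centre of its underside.
- jar: Capped jar on the bench, 64 mm across, 75 mm high, bystander. Origin: centre of its underside.

How it is judged:
By the outcome, as a careful person would: the job done as asked, in the order asked, and still so for the second after the job is handed in, with the robot touching nothing.
It also fails if it takes over 42 s, if anything falls off the work surface, if the arm or the gripper's body presses on something with over 40 N, if the wrist force passes 120 N, or if a joint passes its speed limit or range.

## Working session

There is one attempt and no reset: what is moved stays moved. The work goes in short steps, Python scripts to look and compute and a tool call to move; the robot and the scene stay as the last step left them, time stands still between calls to the robot, and variables do not carry over. Pictures are saved under pics/ and viewed, at most 10 in all, crops included, and the job is handed in when it is done.

Besides the shell and the picture viewer there is one more tool, called after ">>>" by a JSON object that holds its "name" and its "arguments". servo_tool: Moves the arm, as the interface text tells. Its arguments: {"type":"object","properties":{"plan":{"type":"array"}},"required":["plan"]}

```bash
mkdir -p pics; python3 - <<'E'
from workcell import readout, vision
import cv2
for n in ("scene","top"):
    cv2.imwrite(f"pics/{n}0.png",vision.get_image(n)[:,:,::-1]); print(vision.camera_params(n))
print(readout.get_obs())
print(vision.camera_params("wrist"))
E
```

```text
{'fx': 586.023453812795, 'fy': 586.023453812795, 'cx': 314.61334533371183, 'cy': 240.45591859939412, 'rvec': array([ 2.2974828 ,  0.72969064, -0.26513977]), 'tvec': array([-445.42306032, -125.55436075, 1699.5516204 ])}
{'fx': 514.4864092144173, 'fy': 514.4864092144173, 'cx': 325.0143355591805, 'cy': 236.84423885932247, 'rvec': array([ 2.17835455, -2.14650804,  0.10709572]), 'tvec': array([-6.58659642e-01,  5.39648350e+02,  1.27135457e+03])}
{'t': 0.1, 'qpos': array([-1.16297354e+00,  4.23747502e-01,  1.63059891e+00,  3.06488632e-05,
        1.08859006e+00, -1.89823112e-02]), 'qvel': array([-0.00046114, -0.00342808, -0.00194864,  0.00025276, -0.0001167 ,
       -0.00021189]), 'joint_torque': array([ 6.22480784e-04, -5.45608628e+01, -2.74323159e+01,  6.44782512e-02,
        1.88074802e-02,  4.29431168e-06]), 'ee_pos': array([ 258.61412084, -568.56135651,  301.9956817 ]), 'orientation': array([-3.06903964e+00, -6.65044667e-01,  3.65824648e-04]), 'ft_force': array([-0.0279617, -0.0686076, -0.2575324]), 'moment': array([-0.03025825, -0.00767349,  0.03924413]), 'grasp_force': 0.0, 'width': 87.57959732614826}
{'fx': 332.50298564828597, 'fy': 332.50298564828597, 'cx': 323.11376928515375, 'cy': 239.39212056838852, 'hand_eye': array([[ 7.21330471e-04, -9.58021754e-01, -2.86694608e-01,
         7.84765341e+01],
       [ 9.99999609e-01,  5.44480126e-04,  6.96582280e-04,
        -2.44342171e-01],
       [-5.11241462e-04, -2.86694998e-01,  9.58021772e-01,
        -8.07174542e+01],
       [ 0.00000000e+00,  0.00000000e+00,  0.00000000e+00,
         1.00000000e+00]])}
```

View pics/top0.png

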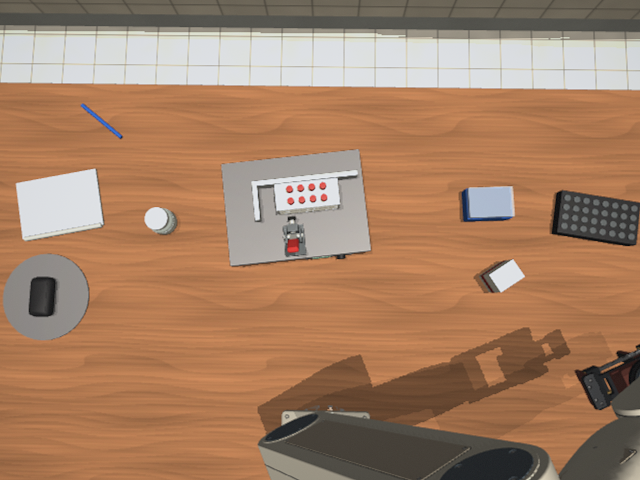

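View pics/scene0.png

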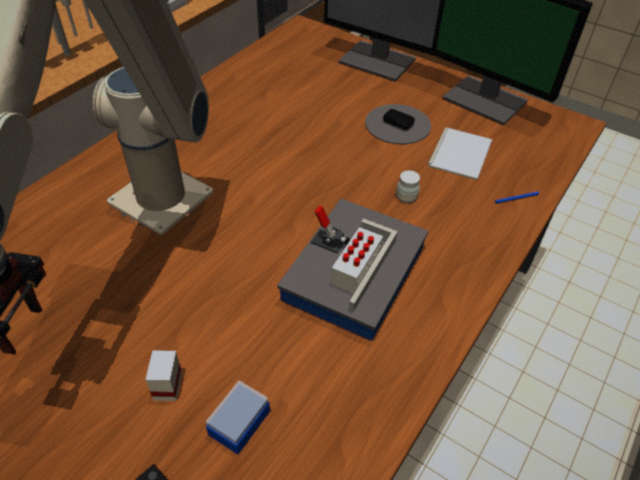

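The top view shows the deck with corners near (221,164), (358,150), (371,250), (230,265). The caps are around (307,190), the lever at (293,245), the fence along the top and the end stop on the left (at +y). Next I'll measure them.

```bash
cat > h.py <<'E'
import numpy as np, cv2
from workcell import readout, vision
from scipy.spatial.transform import Rotation as R
def cam(n,obs=None):
    p=vision.camera_params(n); K=np.array([[p['fx'],0,p['cx']],[0,p['fy'],p['cy']],[0,0,1]])
    if 'rvec' in p:
        Rm=cv2.Rodrigues(p['rvec'])[0]; return K,Rm.T,-Rm.T@p['tvec']
    Rt=R.from_rotvec(obs['orientation']).as_matrix(); H=p['hand_eye']
    return K,Rt@H[:3,:3],Rt@H[:3,3]+obs['ee_pos']
def onplane(c,px,z):
    K,Rw,o=c; px=np.atleast_2d(px).astype(float)
    d=(Rw@np.linalg.inv(K)@np.c_[px,np.ones(len(px))].T).T
    return o+d*((z-o[2])/d[:,2])[:,None]
def proj(c,P):
    K,Rw,o=c; q=(K@Rw.T@(np.atleast_2d(P)-o).T).T; return q[:,:2]/q[:,2:]
def reds(im):
    h=cv2.cvtColor(im,cv2.COLOR_RGB2HSV); m=((h[...,0]<6)|(h[...,0]>174))&(h[...,1]>150)&(h[...,2]>90)
    n,l,s,c=cv2.connectedComponentsWithStats(m.astype(np.uint8)); return [(int(s[i,4]),c[i]) for i in range(1,n)]
E
python3 - <<'E'
from h import *
im=cv2.cvtColor(cv2.imread("pics/top0.png"),cv2.COLOR_BGR2RGB); c=cam("top")
h=cv2.cvtColor(im,cv2.COLOR_RGB2HSV)
m=(h[...,1]<60).astype(np.uint8); m[:130]=0;m[300:]=0;m[:,:190]=0;m[:,400:]=0
m=cv2.morphologyEx(m,cv2.MORPH_OPEN,np.ones((9,9)))
k=max(cv2.findContours(m,0,2)[0],key=cv2.contourArea); 
P=onplane(c,k[:,0],70)[:,:2].astype(np.float32)
r=cv2.minAreaRect(P); print("deck",r)
ctr=np.array(r[0])
caps=[]
for a,p in reds(im):
    if 200<p[0]<400 and 130<p[1]<290 and a>5: print(a,p.round(1),onplane(c,p,148)[0].round(1))
# yaw of mixer x axis near world x
b=cv2.boxPoints(r); e=[b[1]-b[0],b[2]-b[1]]; s=min(e,key=np.linalg.norm); s=s*np.sign(s[0]); print("yaw",np.arctan2(s[1],s[0]))
# scene check
ims=vision.get_image("scene"); cs=cam("scene")
for a,p in reds(ims):
    if a>5 and 280<p[0]<400 and 190<p[1]<290: print("sc",a,p.round(1),onplane(cs,p,148)[0].round(1))
E
```

```text
deck ((607.15185546875, 81.76351928710938), (259.8088684082031, 345.2731628417969), 7.067201614379883)
26 [322.4 185.5] [646.5  14.1 148. ]
25 [300.  187.7] [640.6  65.9 148. ]
24 [311.1 186.4] [644.   40.2 148. ]
27 [289.  188.7] [638.   91.3 148. ]
23 [323.5 197.2] [619.   11.1 148. ]
23 [301.1 199.4] [613.   62.8 148. ]
24 [312.4 198.4] [615.9  36.8 148. ]
26 [290.2 200.5] [610.1  88.  148. ]
133 [292.7 245.4] [506.  80. 148.]
yaw 0.12334595
sc 178 [322.  216.2] [504.1  83.4 148. ]
sc 23 [359.9 234.2] [612.8  86.  148. ]
sc 88 [365.8 246. ] [644.3  61.7 148. ]
sc 30 [355.9 240.7] [616.2  62.5 148. ]
sc 32 [351.3 247.9] [619.8  36.5 148. ]
sc 29 [346.2 255.3] [622.6  10.1 148. ]
sc 31 [357.  259.6] [650.   13.5 148. ]
```

Rack in the mixer frame is about (17.6, -33), so it is roughly 43 mm short and 5 mm off the fence, which fits the stated ranges. The grip position agrees with the predicted lever too. I'll approach behind the rack's -y end, with tool y along mixer x.

>>> {"name": "servo_tool", "arguments": {"plan": [[[0.55,0.478,0.645,-0.065,0,0,0.72],[0.55,0.478,0.645,-0.065,0,0,0.72],[0.55,0.478,0.645,-0.065,0,0,0.72],[0.55,0.478,0.645,-0.065,0,0,0.72],[0.55,0.478,0.645,-0.065,0,0,0.72]]]}}

```text
t: 0.57
ee_pos: [354.8, -438.6, 289.3]
orientation: [-2.927, -1.141, 0.0]
ft_force: [0.2, -0.5, -0.7]
width: 58.2
grasp_force: 0.0
```

>>> {"name": "servo_tool", "arguments": {"plan": [[[0.55,0.478,0.645,-0.065,0,0,0.72],[0.55,0.478,0.645,-0.065,0,0,0.72],[0.55,0.478,0.645,-0.065,0,0,0.72],[0.55,0.478,0.645,-0.065,0,0,0.72],[0.55,0.478,0.645,-0.065,0,0,0.72]]]}}

```text
t: 0.98
ee_pos: [450.6, -309.4, 276.5]
orientation: [-2.712, -1.586, 0.0]
ft_force: [-0.4, -0.2, -0.0]
width: 24.6
grasp_force: 0.0
```

>>> {"name": "servo_tool", "arguments": {"plan": [[[0.55,0.478,0.645,-0.065,0,0,0.72],[0.55,0.478,0.645,-0.065,0,0,0.72],[0.55,0.478,0.645,-0.065,0,0,0.72],[0.55,0.478,0.645,-0.065,0,0,0.72],[0.55,0.478,0.645,-0.065,0,0,0.72]]]}}

```text
t: 1.4
ee_pos: [546.2, -180.4, 263.4]
orientation: [-2.43, -1.99, 0.0]
ft_force: [0.3, 0.1, 0.3]
width: 19.8
grasp_force: 0.0
```

>>> {"name": "servo_tool", "arguments": {"plan": [[[0.55,0.478,0.645,-0.065,0,0,0.72],[0.55,0.478,0.645,-0.065,0,0,0.72],[0.55,0.478,0.645,-0.065,0,0,0.72],[0.55,0.478,0.645,-0.065,0,0,0.72],[0.55,0.478,0.645,-0.065,0,0,0.72]]]}}

```text
t: 1.82
ee_pos: [641.7, -51.4, 250.2]
orientation: [-2.089, -2.346, 0.001]
ft_force: [-1.0, -0.4, 0.1]
width: 19.8
grasp_force: 0.0
```

```bash
python3 - <<'E'
from h import *
o=readout.get_obs(); im=vision.get_image("wrist"); c=cam("wrist",o)
cv2.imwrite("pics/w1.png",im[:,:,::-1]); print(o['ee_pos'],o['orientation'],np.arctan2(*R.from_rotvec(o['orientation']).as_matrix()[1::-1,1]))
for a,p in reds(im):
    if a>60: print(a,p.round(1),onplane(c,p,148)[0].round(1))
E
```

```text
[641.7400808  -51.42480538 250.24300218] [-2.08881142e+00 -2.34597321e+00  6.07158021e-04] 0.11584516789226872
1557 [95.2  9.4] [517.5  73.3 148. ]
472 [297.2   8.6] [613.   84.8 148. ]
485 [353.5   8.2] [639.6  88.1 148. ]
706 [297.7  60.2] [615.3  62.9 148. ]
746 [352.7  60.6] [642.4  65.9 148. ]
581 [299.4 114.4] [618.6  37.9 148. ]
597 [351.9 114.2] [645.5  41.2 148. ]
510 [300.7 164.3] [621.7  13.  148. ]
507 [351.1 164.1] [648.6  16.2 148. ]
```

View pics/w1.png

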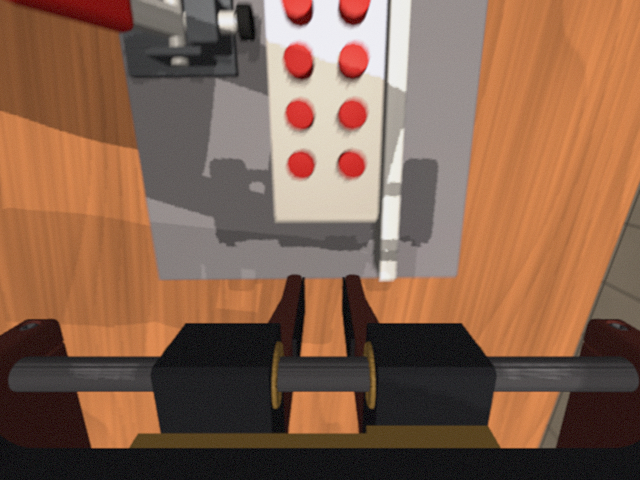

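The wrist view shows the rack end at row 221 with both fingers (columns 295 and 350, row 277) centred behind it. The fence is at column 390 and the path is clear. I'll descend and push.

>>> {"name": "servo_tool", "arguments": {"plan": [[[0.55,0,0,-0.54,0,0,0],[0.55,0,0,-0.54,0,0,0],[0.55,0,0,-0.54,0,0,0],[0.55,0,0,-0.54,0,0,0],[0.55,0,0,0,0,0,0]]]}}

```text
t: 2.28
ee_pos: [638.5, -52.7, 159.9]
orientation: [-2.089, -2.338, 0.007]
ft_force: [-1.1, 0.3, -0.8]
width: 19.9
grasp_force: 0.0
```

>>> {"name": "servo_tool", "arguments": {"plan": [[[0.55,-0.0295,0.248,0,0,0,0],[0.55,-0.0177,0.149,0,0,0,0],[0.55,-0.0177,0.149,0,0,0,0],[0.55,-0.0177,0.149,0,0,0,0],[0.55,-0.0177,0.149,0,0,0,0]]]}}

```text
t: 2.7
ee_pos: [637.8, -18.7, 165.8]
orientation: [2.091, 2.342, 0.002]
ft_force: [0.4, -5.3, 3.9]
width: 19.8
grasp_force: 2.0
```

>>> {"name": "servo_tool", "arguments": {"plan": [[[0.55,-0.0118,0.0993,0,0,0,0],[0.55,-0.0118,0.0993,0,0,0,0],[0.55,-0.0118,0.0993,0,0,0,0],[0.55,-0.0118,0.0993,0,0,0,0],[0.55,0,0,0,0,0,0]]]}}

```text
t: 3.12
ee_pos: [635.1, -2.5, 164.3]
orientation: [-2.092, -2.343, -0.0]
ft_force: [-0.3, -0.0, 0.0]
width: 19.5
grasp_force: 0.0
```

>>> {"name": "servo_tool", "arguments": {"plan": [[[0.55,-0.006,0.05,0,0,0,0],[0.55,-0.006,0.05,0,0,0,0],[0.55,-0.006,0.05,0,0,0,0],[0.55,-0.006,0.05,0,0,0,0],[0.55,-0.006,0.05,0,0,0,0]]]}}

```text
t: 3.53
ee_pos: [633.9, 6.8, 164.2]
orientation: [-2.093, -2.343, 0.0]
ft_force: [1.9, -2.5, 2.0]
width: 19.6
grasp_force: 1.6
```

>>> {"name": "servo_tool", "arguments": {"plan": [[[0.55,-0.003,0.025,0,0,0,0],[0.55,-0.003,0.025,0,0,0,0],[0.55,0,0,0,0,0,0]]]}}

```text
t: 3.78
ee_pos: [633.9, 8.5, 164.2]
orientation: [2.092, 2.343, -0.0]
ft_force: [0.9, -4.8, 1.1]
width: 19.9
grasp_force: 2.6
```

>>> {"name": "servo_tool", "arguments": {"plan": [[[0.55,-0.003,0.025,0,0,0,0],[0.55,-0.003,0.025,0,0,0,0],[0.55,-0.003,0.025,0,0,0,0]]]}}

```text
t: 4.03
ee_pos: [634.5, 9.1, 164.7]
orientation: [2.088, 2.341, -0.002]
ft_force: [3.2, -23.1, 2.1]
width: 20.1
grasp_force: 11.5
```

>>> {"name": "servo_tool", "arguments": {"plan": [[[0.55,-0.003,0.025,0,0,0,0],[0.55,-0.003,0.025,0,0,0,0]]]}}

```text
t: 4.2
ee_pos: [634.8, 9.4, 165.0]
orientation: [2.085, 2.34, -0.004]
ft_force: [4.1, -30.6, 1.8]
width: 19.6
grasp_force: 16.1
```

The force rose sharply to 30 N while motion stopped, so the rack is against the stop. I'll back off, rise and look.

>>> {"name": "servo_tool", "arguments": {"plan": [[[0.55,0.012,-0.1,0,0,0,0],[0.55,0.03,-0.25,0,0,0,0],[0.55,0.05,-0.4,0,0,0,0],[0.55,0,0,0.6,0,0,0],[0.8,0,0,0.8,0,0,0]]]}}

```text
t: 4.62
ee_pos: [634.8, -16.8, 217.5]
orientation: [-2.09, -2.337, 0.006]
ft_force: [0.1, -0.5, -0.2]
width: 15.9
grasp_force: 0.0
```

>>> {"name": "servo_tool", "arguments": {"plan": [[[1,0,0.5,0.8,0,0,0],[1,0,0.5,0.5,0,0,0],[1,0,0,0,0,0,0]]]}}

```text
t: 4.87
ee_pos: [638.8, 26.5, 277.1]
orientation: [2.088, 2.342, 0.01]
ft_force: [1.4, 0.8, -0.2]
width: 0.1
grasp_force: 0.0
```

```bash
python3 - <<'E'
from h import *
o=readout.get_obs(); im=vision.get_image("wrist"); c=cam("wrist",o)
cv2.imwrite("pics/w2.png",im[:,:,::-1]); print(o['ee_pos'])
for a,p in reds(im):
    if a>60: print(a,p.round(1),onplane(c,p,148)[0].round(1))
E
```

```text
[638.76090075  26.47322307 277.07614449]
542 [288.8  88.7] [607.3 130.9 148. ]
542 [335.9  88.6] [634.5 134.2 148. ]
477 [290.2 134.8] [610.3 105.7 148. ]
462 [335.7 134.5] [637.5 109.  148. ]
4101 [109.6 158.2] [501.9  79.4 148. ]
451 [291.7 177.2] [613.5  80.6 148. ]
442 [335.3 177.1] [640.4  83.8 148. ]
432 [292.8 216.3] [616.3  55.8 148. ]
437 [335.1 216.1] [643.4  59.1 148. ]
```

View pics/w2.png

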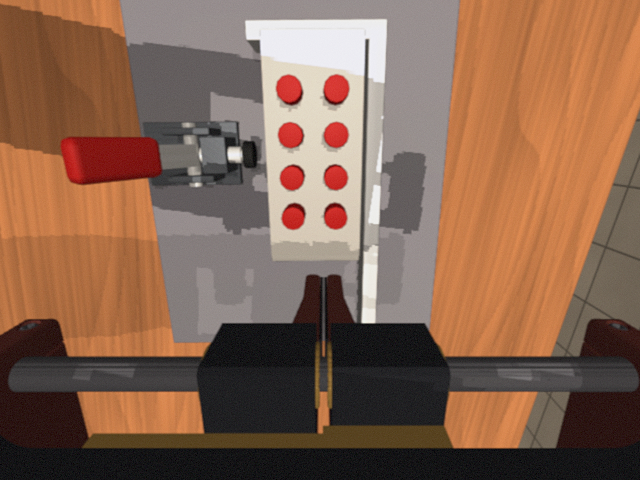

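The wrist view shows the rack with its +y end meeting the end stop (rows 20–38). Its caps put it at mixer y ≈ 10–11, so it is home, with the gap to the fence still open at column 367. The lever grip is at (110,158). I'll go to the lever's -x side with the fingers shut.

>>> {"name": "servo_tool", "arguments": {"plan": [[[1,0,0.2,0.5,0,0,0],[1,-0.8,0.2,0,0,0,0],[1,-0.8,0.2,0,0,0,0],[1,-0.8,0.2,0,0,0,0],[1,-0.8,0.2,0,0,0,0]]]}}

```text
t: 5.33
ee_pos: [506.4, 63.4, 290.3]
orientation: [-2.091, -2.341, 0.004]
ft_force: [0.1, 0.3, -0.2]
width: 0.4
grasp_force: 0.0
```

>>> {"name": "servo_tool", "arguments": {"plan": [[[1,-0.8,0.15,0,0,0,0],[1,-0.8,0,0,0,0,0],[1,0,0,0,0,0,0]]]}}

```text
t: 5.58
ee_pos: [438.1, 69.2, 289.8]
orientation: [-2.088, -2.339, 0.01]
ft_force: [-1.1, -0.5, -0.6]
width: 0.5
grasp_force: 0.0
```

>>> {"name": "servo_tool", "arguments": {"plan": [[[1,0,0.065,-0.6,0,0,0],[1,0,0,-0.6,0,0,0],[1,0,0,-0.5,0,0,0],[1,0.2,0.024,0,0,0,0],[1,0.2,0.024,0,0,0,0]]]}}

```text
t: 6.0
ee_pos: [460.7, 73.9, 223.0]
orientation: [-2.091, -2.341, 0.005]
ft_force: [0.3, -0.5, 0.2]
width: 0.9
grasp_force: 0.0
```

>>> {"name": "servo_tool", "arguments": {"plan": [[[1,0.2,0.024,0,0,0,0],[1,0.15,0.018,0,0,0,0],[1,0.15,0.018,0,0,0,0],[1,0.15,0.018,0,0,0,0],[1,0.15,0.018,0,0,0,0]]]}}

```text
t: 6.42
ee_pos: [490.1, 77.8, 225.0]
orientation: [-2.089, -2.339, 0.01]
ft_force: [-11.9, -1.1, 13.9]
width: 0.3
grasp_force: 7.1
```

Contact at about 12 N. I'll keep pushing over the dead point.

>>> {"name": "servo_tool", "arguments": {"plan": [[[1,0.15,0.018,0,0,0,0],[1,0.15,0.018,0,0,0,0],[1,0.15,0.018,0,0,0,0],[1,0.15,0.018,0,0,0,0]]]}}

```text
t: 6.75
ee_pos: [518.0, 81.1, 225.1]
orientation: [2.092, 2.342, 0.002]
ft_force: [0.6, 0.0, 1.0]
width: 0.3
grasp_force: 0.2
```

>>> {"name": "servo_tool", "arguments": {"plan": [[[1,0.15,0.018,0,0,0,0],[1,0.15,0.018,0,0,0,0],[1,0.1,0.012,0,0,0,0],[1,0,0,0,0,0,0]]]}}

```text
t: 7.08
ee_pos: [534.0, 83.0, 224.3]
orientation: [2.092, 2.342, 0.001]
ft_force: [0.2, 0.9, 0.3]
width: 0.8
grasp_force: 0.0
```

Force has gone, so the lever has probably snapped over. I'll back off, rise and check.

>>> {"name": "servo_tool", "arguments": {"plan": [[[1,-0.6,-0.07,0,0,0,0],[1,-0.8,-0.09,0,0,0,0],[1,-0.8,-0.3,0.3,0,0,0],[1,0,-0.8,0.5,0,0,0],[1,0,-0.8,0.5,0,0,0]]]}}

```text
t: 7.5
ee_pos: [442.3, 0.5, 276.1]
orientation: [-2.088, -2.344, 0.003]
ft_force: [1.5, -0.7, -0.2]
width: 0.8
grasp_force: 0.0
```

>>> {"name": "servo_tool", "arguments": {"plan": [[[1,0,-0.9,0.4,0,0,0],[1,0,-0.9,0.4,0,0,0],[1,0,-0.9,0,0,0,0],[1,0,-0.9,0,0,0,0],[1,0,0,0,0,0,0]]]}}

```text
t: 7.92
ee_pos: [445.1, -148.3, 309.0]
orientation: [2.096, 2.337, -0.0]
ft_force: [-0.2, 0.1, 0.4]
width: 0.2
grasp_force: 0.0
```

```bash
python3 - <<'E'
from h import *
im=vision.get_image("top"); c=cam("top")
im2=vision.get_image("scene")
a=cv2.resize(im[130:290,200:400],None,fx=2.5,fy=2.5); b=cv2.resize(im2[180:340,260:440],None,fx=2.5,fy=2.5)
b=cv2.resize(im2[180:340,260:380],(300,400))
cv2.imwrite("pics/f.png",np.hstack([a,b])[:,:,::-1])
Rz=np.array([[.993,.1177],[-.1177,.993]]); P=[]
for n,p in reds(im):
    if 200<p[0]<400 and 130<p[1]<290 and n>5:
        w=onplane(c,p,148)[0]; print(n,w.round(1),(Rz@(w[:2]-[607.15,81.76])).round(1))
print(readout.get_obs()['ee_pos'])
E
```

```text
27 [645.1  83.3 148. ] [37.8 -3. ]
26 [648.3  58.  148. ] [ 38.1 -28.4]
27 [641.2 109.6 148. ] [37.1 23.6]
26 [638.2 134.4 148. ] [37.1 48.6]
24 [617.9  80.5 148. ] [10.6 -2.6]
24 [620.3  54.5 148. ] [  9.9 -28.7]
24 [614.7 105.7 148. ] [10.4 22.9]
28 [610.3 131.3 148. ] [ 8.9 48.9]
193 [567.   87.3 148. ] [-39.2  10.3]
[ 444.50281668 -144.57433533  308.16459438]
```

View pics/f.png

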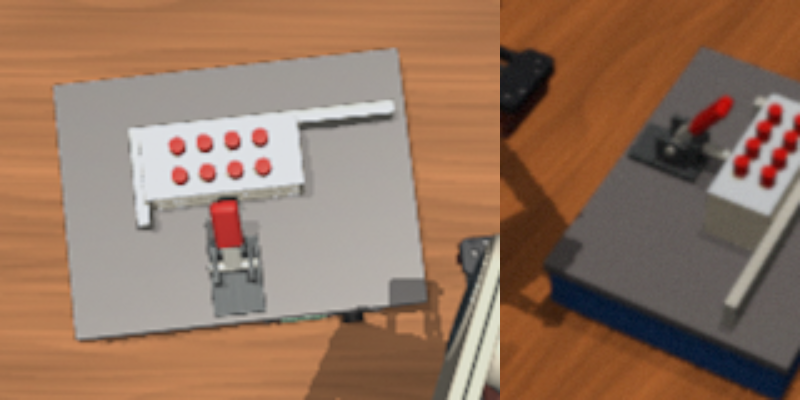

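The final view shows the lever leaning to +x (locked), and the rack flush with the stop and the fence at (23.7, 10.0), against (23, 10) wanted. The arm is clear of everything.

```bash
python3 -c "
from workcell import close_job
print(close_job())"
```

```text
the job is handed in; nothing more can be done
None
```

The rack is home against the end stop, the clamp lever was then pushed over and snapped into lock with the rack against the fence, and the job is handed in after about 8 s on the robot's clock.

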